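# Turn the cam stop to its low point, then push the clamp slide home

### The job

Clamp the road stud lying in the cam-stop fixture: push the upright pin of the eccentric cam round until the cam's low point squarely faces the roller of the slide, and only then push the slide forward until its jaw has driven the stud fully home against the fence. Work with the fingertips alone: grip and lift nothing, do not touch the stud, leave the slide back until the cam is set, and leave the things round the fixture where they are. Leave the cam at its low point and the stud clamped, with the hand clear.

Things in the scene. Friction and masses are not known exactly. Their poses are not given: they have to be found in the camera images.
- fixture: Cam-stop clamping fixture fixed to the table (place and yaw vary): grey base plate 12 mm thick, covering x -162..88, y -188..87 mm of this frame. Origin: on the table, under the stud's fully-home centre; +x is the way the slide clamps (away from the robot), +y left, z up. Low guides beside the stud at y = +-70 mm, top z 30 mm; gibs beside its foot at |y| 28..40 mm, top z 27 mm.
- cam_axis (a point): Pivot of the cam, on the plate's upper face, 28 mm above the table; at x = -24, y = -128 mm in the fixture's frame. The cam is a steel disc 64 mm in diameter, 14 mm thick, pivoted 17 mm off its centre: its rim is 15 mm from the axis at the low point, 49 mm at the opposite high point.
- cam_pin (a point): Middle of the black grip of the upright pin on the cam, 49 mm above the table. The grip is 13 mm in diameter and reaches 15 mm above and below this point (34 to 64 mm above the table). The pin stands 38 mm from the cam's axis, on the cam's high side, so opposite its low point.
- cam (a joint): Cam angle, rad: 0 = low point squarely facing the roller, the pin then pointing from the axis along the fixture's +x to a black line on the base. In general the pin lies at this angle from +x, counter-clockwise from above positive. Starts at -2.5 to -1.5, so turn it counter-clockwise; no stop at 0 (range -3.0 to 0.9); stays where left. Friction 0.2 N m, about 5 N at the pin.
- push_face (a point): Middle of the flat rear face of the slide's jaw, 42 mm above the table, to be pushed along the fixture's +x. The jaw is an upright aluminium wall 96 mm wide, 14 mm thick, top at z = 61 mm; its low foot reaches 45 mm back, top at z = 22 mm.
- slide (a joint): Travel of the slide, m: 0 = fully back, grows along the fixture's +x; starts at 0 to 0.004. The stud is home at about 0.032 (limit 0.036). With the cam at its low point the roller stays clear of it all the way; otherwise the rim stops the slide short. Friction 2 N, and about 3 N more to push the stud; stays where left.
- stud_center (a point): Centre, half-way up, of the finished road stud to be clamped: fluted grey round housing with a clear lens, 128 mm in diameter, 47 mm high, loose on the base plate between the jaw and the fence. Fully home, it touches the fence and this point is at x = 0 in the fixture's frame.
- tray: Bystander: small black tray of brass inserts, 62 x 90 x 22 mm, left of the fixture. Origin: centre of its underside.
- oil: Bystander: white squeeze bottle with a pointed red cap, 38 mm in diameter, 105 mm high, left of the fixture. Origin: centre of its underside.
- driver: Bystander: screwdriver with an amber handle, 196 mm long, 26 mm thick, lying right of the fixture. Origin: under its middle.
- pen: Bystander: white and blue marker pen, 126 mm long, 17 mm thick, lying right of the fixture and the screwdriver. Origin: under its middle.
- stud: The same road stud as a body; origin: centre of its underside.
- fence (a point): Middle of the face of the upright aluminium fence that stops the stud, 28 mm above the table; at x = 65 mm in the fixture's frame, 128 mm wide, top at z = 44 mm.
- roller (a point): Centre of the top of the slide's roller (18 mm in diameter, 28 mm above the table) that meets the cam's rim. A low arm (top at z = 29 mm) carries it from the jaw to the fixture's right (-y).
There are look-alikes about, which are no part of the job. Leave any red look-alike of the stud alone.

How it is judged:
By the outcome, as a careful person would: the job done as asked, in the order asked, and still so for the second after the job is handed in, with the robot touching nothing.
It also fails if it takes over 58 s, if anything falls off the work surface, if the arm or the gripper's body presses on something with over 40 N, if the wrist force passes 120 N, or if a joint passes its speed limit or range.

### The arm

A 6-joint arm with a two-finger parallel gripper is mounted at the origin on a cart in front of the work surface, level with it; the furniture and walls round the work are solid. World frame = base frame: x ahead of the robot, y to its left, z up, the work surface at z = 0. Lengths are in m, angles in degrees, forces in N, time in s.
With the tool pointing down it reaches from about 0.3 to 0.85 m from the base axis. Payload 5.4 kg.
Tool frame: the origin (TCP) lies at the very end of the fingers, on their centre line; the grasp point (between the pads) lies bot.grip_point_offset behind it (bot.grip_point_offset is the distance from the TCP to the grasp point, in m); x points along the fingers, y is the direction in which the jaws open and shut, and the axes are right-handed (so a half turn about x gives the same grasp; the last joint's range is limited). The gripper opens to 85 mm and grips with 20 to 120 N. Pads are 22 mm wide; open, the fingers measure 114 mm over their backs; the gripper's body (76 mm by 85 mm) begins 54 mm behind the grasp point. The pads swing forward as they close: fully open they stand 13 mm farther back than shut.
Start: joints at [-80.621, 9.076, 91.501, -0, 79.423, -12.038], TCP at [0.21, -0.535, 0.231] pointing down, gripper open.
Joint ranges: [-166.64, 166.64], [-54.1, 131.32], [10.49, 154.53], [-73.88, 253.88], [9.74, 151.15], [-171.62, 171.62]. Speed limits (degrees/s): [147.25, 147.25, 180, 180, 180, 180].

### API

Orientations are given as [roll, pitch, yaw] about the fixed x, y, z axes, in that order (R = Rz(yaw) Ry(pitch) Rx(roll)).
In Python, from rig import bot, vision, models gives the robot as it stands.
- The arm moves only by the tool carry_out, never from a script. Its argument "series" is a list of rows, each a list of 7 numbers: the shift along the world's x, y, z in mm, then the turn, a rotation vector about the world's x, y, z in rad, then the opening, from 0 (shut) to 1 (fully open). A call has 1 to 12 rows; each row is the pose to reach, as a shift and turn from the pose commanded when the call began; what a row does not reach only later rows make up. A row lasts 1/8 s, in which the tool goes at most 62.5 mm and 10.7 degrees, less where a joint would pass 70% of its speed; a pose out of reach is approached as far as the arm can. A call with a gripper value outside its range is refused whole. The fingers move at their own pace and stop on an object; "squeeze" is the grip in N (left out, the last holds). Time passes only in rows, so rows that repeat a pose let the fingers close. It gives the time, the measured TCP pose, the force and the opening at its end, in the units of the state.
- bot.sense(): the state, without advancing time (a new reading comes with each control period).
- vision.capture(name): name is "scene" or "side" or "wrist"; returns a dict with "frame" (420x560x3 uint8, red, green, blue), "mtx" (3x3 intrinsics, pixels), "R" (3x3) and "t" (3): a world point X has camera coordinates R X + t; the wrist camera has in their place "T_tool_cam" (4x4, takes a point from camera to tool coordinates, whose origin is the TCP and whose axes are the tool frame's). Camera axes: x right, y down, z forward; pixel columns grow to the right and rows downward; lengths in m; the calibration is good to about 2 mm. A picture is of the moment at which its call begins: read the wrist's pose just before it. There is no depth.
- bot.hand_in(): hands the job in, once; it reports no verdict.
Trained networks look in the newest picture that a camera, given by its name, has taken for a name from the list of things; names that differ only in an ending like _2 or _b are one class to them, and where a whole thing is asked for, a point or a joint stands for the part that bears it (a point fixed in the world has none). Each returns a list of dicts, best first, with "conf" (0 to 1); they miss things now and then, are a little off and sometimes report something else, mostly with a low value. They report only what shows in the picture. A call takes as long as a camera call. They do not tell look-alikes from the thing itself.
- models.cut_out(camera, name): "pixels" (420x560 bool, what is visible of it) and "extent" ([centre column, centre row, width, height] in pixels, round what is visible of it).
The state is a dict: "time": time; "joints": joint angles; "dq": joint speeds; "tau": joint torques, N m; "ee_pos": TCP position; "tcp_rot": TCP orientation; "wrist_force": force on the tool from outside, world axes, zero at the start; "moment": the same for the moment, N m; "finger_gap": finger opening in m.
Only numpy, scipy, OpenCV 4.12 (cv2) and the standard library are available. Lean on these libraries where they do the work, as an engineer would, in place of code of your own. Each camera call takes 0.05 s, during which the arm holds its last target. There are 200 camera calls.

## Working session

There is one attempt and no reset: what is moved stays moved. The work goes in short steps, Python scripts to look and compute and a tool call to move; the robot and the scene stay as the last step left them, time stands still between calls to the robot, and variables do not carry over. Pictures are saved under pics/ and viewed, about 8 in all and at most 12, crops included, and the job is handed in when it is done.

Besides the shell and the picture viewer there is one more tool, called after "Call:" as name(argument=value, ...), one argument or row to a line, values as JSON. carry_out: Moves the arm, as the interface text tells. Its arguments: {"type":"object","properties":{"series":{"type":"array","items":{"type":"array","items":{"type":"number"}}},"squeeze":{"type":"number"}},"required":["series"]}

```bash
mkdir -p pics; cat > h.py <<'E'
from rig import bot, vision, models
import numpy as np, cv2
def ray(c,uv):
    d=np.linalg.inv(c['mtx'])@np.array([uv[0],uv[1],1.0]); R=c['R'];return -R.T@c['t'], R.T@d
def onz(c,uv,z):
    o,d=ray(c,uv); return o+d*(z-o[2])/d[2]
def proj(c,X):
    p=c['mtx']@(c['R']@np.asarray(X,float)+c['t']); return p[:2]/p[2]
E
python3 - <<'E'
from h import *
s=bot.sense(); print(s['ee_pos'],s['tcp_rot'],s['finger_gap'],bot.grip_point_offset)
Z={'cam_pin':.049,'push_face':.042,'stud':.035,'roller':.028,'tray':.011,'oil':.05,'driver':.013,'pen':.008,'fixture':.012}
for n in ('scene','side'):
    c=vision.capture(n); cv2.imwrite(f'pics/{n}0.png',c['frame'][:,:,::-1])
    for k in Z:
        for m in models.cut_out(n,k)[:2]:
            e=m['extent']; print(n,k,round(m['conf'],2),np.round(e),np.round(onz(c,e[:2],Z[k])*1000))
E
```

```text
[ 0.20984204 -0.53469135  0.23028929] [-102.54451257   89.88960941   98.87101227] 0.08564096613940833 0.0187
scene cam_pin 0.65 [335. 223.  30.  32.] [ 491. -109.   49.]
scene push_face 0.65 [333. 263.  65.  52.] [407.   3.  42.]
scene stud 0.73 [289. 253.  66.  49.] [497.  27.  35.]
scene stud 0.62 [181. 235.  58.  44.] [714. 133.  35.]
scene roller 0.9 [332. 263.  64.  57.] [421. -10.  28.]
scene tray 0.84 [243. 297.  58.  39.] [486. 160.  11.]
scene oil 0.87 [213. 256.  22.  52.] [581. 149.  50.]
scene driver 0.58 [378. 225.  53.  19.] [ 453. -218.   13.]
scene pen 0.52 [396. 217.  12.  10.] [ 445. -284.    8.]
scene fixture 0.76 [311. 261. 175. 104.] [471.  -7.  12.]
scene fixture 0.37 [331. 264.  69.  52.] [434. -27.  12.]
side cam_pin 0.6 [251. 249.  26.  30.] [ 500. -160.   49.]
side push_face 0.7 [213. 215.  36.  75.] [424. -43.  42.]
side stud 0.72 [227. 346.  16.  69.] [ 449. -354.   35.]
side stud 0.69 [342. 173.  46.  41.] [738.  82.  35.]
side roller 0.69 [209. 216.  35.  77.] [412. -29.  28.]
side tray 0.81 [238. 171.  22.  25.] [482. 156.  11.]
side oil 0.65 [280. 159.  17.  35.] [590. 142.  50.]
side driver 0.83 [245. 290. 102.  24.] [ 481. -230.   13.]
side pen 0.63 [228. 348.  17.  72.] [ 449. -342.    8.]
side fixture 0.6 [248. 227. 124.  98.] [496. -59.  12.]
```

View pics/scene0.png

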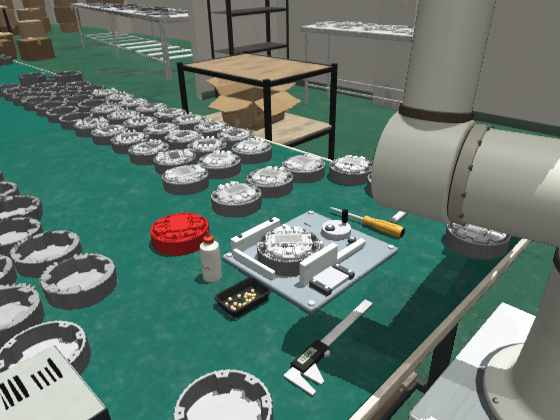

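View pics/side0.png

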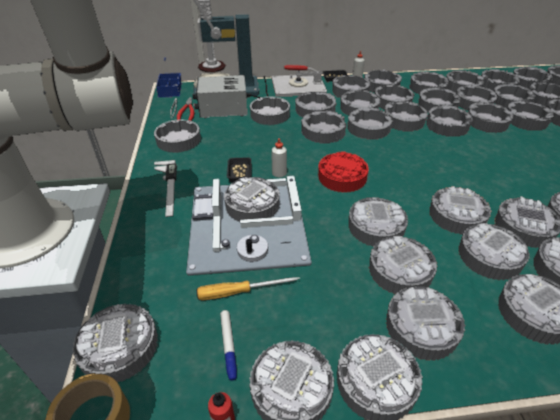

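The scene view shows the fixture at about (310,260), with the cam pin at (345,217). The side view has plate corners near (189,271), (308,265), (298,178) and (197,183), and the pin at (250,245). Next I'll move above it for a wrist look.

Call:
carry_out(
  series=[
    [0,0,50,0,0,0,0],
    [20,60,100,0,0,0,0],
    [50,115,130,0,0,0,0],
    [80,170,140,0,0,0,0],
    [110,225,140,0,0,0,0],
    [140,280,140,0,0,0,0],
    [170,330,140,0,0,0,0],
    [200,385,140,0,0,0,0],
    [225,440,140,0,0,0,0],
    [240,460,140,0,0,0,0],
    [240,460,140,0,0,0,0],
    [240,460,140,0,0,0,0],
  ],
)

```text
time: 2.5
ee_pos: [0.4497, -0.0756, 0.3713]
tcp_rot: [31.4, 90.0, -127.2]
wrist_force: [0.2, -0.2, -0.7]
finger_gap: 0.0001
```

```bash
cat >> h.py <<'E'
from scipy.spatial.transform import Rotation as Ro
def wrist():
    s=bot.sense(); c=vision.capture('wrist')
    T=np.eye(4); T[:3,:3]=Ro.from_euler('xyz',s['tcp_rot'],degrees=True).as_matrix(); T[:3,3]=s['ee_pos']
    W=np.linalg.inv(T@c['T_tool_cam']); c['R']=W[:3,:3]; c['t']=W[:3,3]; return s,c
E
python3 - <<'E'
from h import *
s,c=wrist(); print(s['time'],s['ee_pos'],s['tcp_rot'],s['wrist_force'],s['finger_gap']); print(c['T_tool_cam'].round(3))
cv2.imwrite('pics/w1.png',c['frame'][:,:,::-1])
for k,z in {'cam_pin':.049,'push_face':.042,'stud':.035,'roller':.028,'fixture':.012}.items():
    for m in models.cut_out('wrist',k)[:2]:
        e=m['extent']; print(k,round(m['conf'],2),np.round(e),np.round(onz(c,e[:2],z)*1000))
E
```

```text
2.5 [ 0.44973864 -0.07563481  0.37127584] [  31.39752006   89.96866333 -127.18029561] [ 0.23773882 -0.20121901 -0.74489713] 7.234504013823165e-05
[[ 0.001 -0.303  0.953 -0.142]
 [ 1.     0.    -0.001 -0.001]
 [ 0.     0.953  0.303 -0.076]
 [ 0.     0.     0.     1.   ]]
cam_pin 0.86 [326. 148.  45.  41.] [ 501. -127.   49.]
push_face 0.84 [245. 169. 124.  52.] [428. -28.  42.]
stud 0.97 [237. 104.  86.  94.] [510.  14.  35.]
roller 0.65 [245. 167. 124.  55.] [428. -26.  28.]
fixture 0.88 [270. 118. 224. 223.] [509. -37.  12.]
fixture 0.52 [245. 167. 122.  51.] [424. -27.  12.]
```

View pics/w1.png

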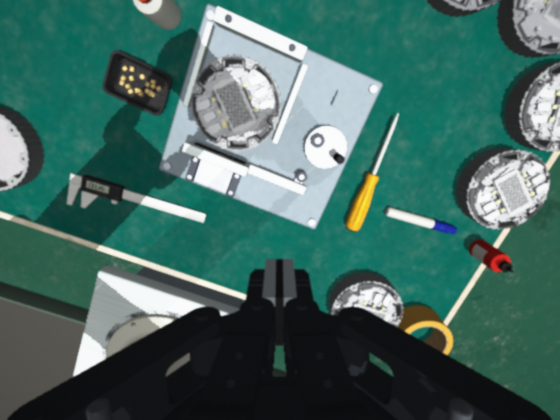

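The wrist view shows plate corners at about (207,8), (382,83), (315,229) and (162,169). The pin is at (337,157), the pivot at (315,140) and the black line at (334,98). I'll fit the fixture pose and overlay it.

```bash
cat >> h.py <<'E'
from scipy.optimize import least_squares
def fit(c,F,uv,p0):
    def w(p,X):
        X=np.atleast_2d(X); cs,sn=np.cos(p[2]),np.sin(p[2])
        return np.c_[p[0]+cs*X[:,0]-sn*X[:,1],p[1]+sn*X[:,0]+cs*X[:,1],X[:,2]]
    r=least_squares(lambda p:np.concatenate([proj(c,x)-u for x,u in zip(w(p,F),uv)]),p0,loss='soft_l1',x_scale=[.01,.01,.05])
    return r.x,r.fun.reshape(-1,2),w
E
python3 - <<'E'
from h import *
s,c=wrist()
F=np.array([[88,-188,12],[-162,-188,12],[-162,87,12],[88,87,12]])/1000
uv=np.array([[382,83],[315,229],[162,169],[207,8]])
p,r,w=fit(c,F,uv,[.5,0,0]); print(p[:2]*1000,np.degrees(p[2])); print(r.round(1))
for k in ('cam_pin','push_face'):
    m=models.cut_out('wrist',k)[0]; print(k,m['extent'])
S=3; x0,y0=150,0; im=cv2.resize(c['frame'][0:240,150:400,::-1],None,fx=S,fy=S,interpolation=cv2.INTER_CUBIC)
def dr(X,col,closed=True):
    q=np.array([(proj(c,x)-[x0,y0]+.5)*S for x in w(p,np.array(X)/1000)]).round().astype(np.int32)
    cv2.polylines(im,[q],closed,col,1)
dr(F*1000,(0,0,255))
t=np.linspace(0,2*np.pi,40)
dr([[64*np.cos(a)-0,64*np.sin(a),35] for a in t],(0,255,0))
dr([[65,-64,44],[65,64,44]],(255,0,255),False)
dr([[-24+4*np.cos(a),-128+4*np.sin(a),28] for a in t],(0,0,255))
dr([[-24+38*np.cos(a),-128+38*np.sin(a),64] for a in t],(255,0,0))
cv2.imwrite('pics/w2.png',im)
E
```

```text
[530.62788852  12.59955702] -0.6336518715475196
[[ 2.7  0. ]
 [ 0.6  1.7]
 [-4.   1.3]
 [-0.5 -5.7]]
cam_pin [326.0, 149.9, 42.8, 45.6]
push_face [244.6, 166.8, 121.2, 54.4]
```

View pics/w2.png

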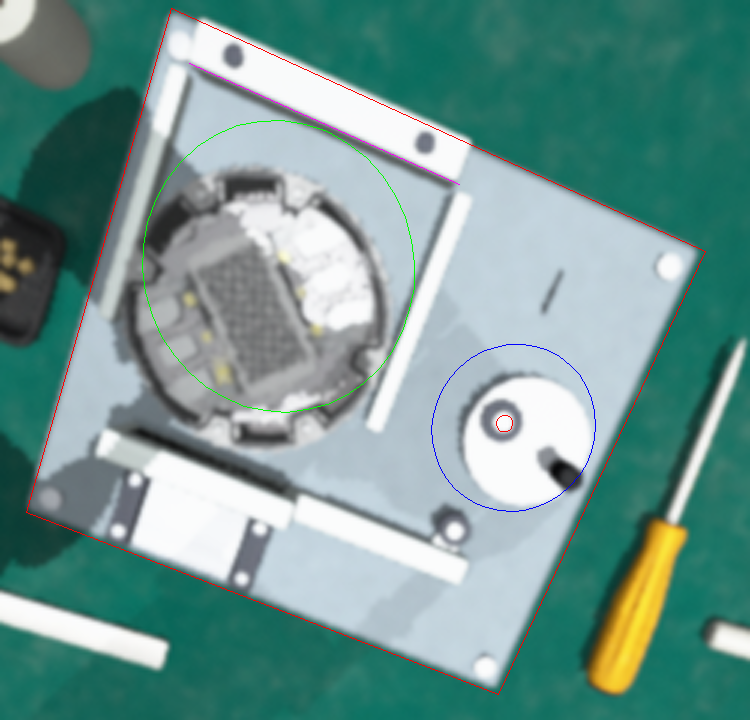

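```bash
python3 - <<'E'
from h import *
s,c=wrist(); print(s['joints'])
M=Ro.from_euler('xyz',s['tcp_rot'],degrees=True).as_matrix(); print('tool z ang',np.degrees(np.arctan2(M[1,2],M[0,2])))
F=np.array([[88,-188,12],[-162,-188,12],[-162,87,12],[88,87,12],[-24,-128,28]])/1000
z=lambda a,b:[a/3+150-.5,b/3-.5]
uv=np.array([z(703,250),z(498,692),z(27,512),z(171,11),z(502,421)])
p,r,w=fit(c,F,uv,[.5,0,0]); print(p[:2]*1000,np.degrees(p[2])); print(r.round(1)); np.save('p.npy',p)
ax=w(p,[[-.024,-.128,.028]])[0]; print('axis',ax*1000)
L=onz(c,z(552,292),.012); print('line',L*1000, np.degrees(np.arctan2(*(L-ax)[1::-1])))
for u in (z(568,474),):
    P=onz(c,u,.052); print('pin',P*1000,np.hypot(*(P-ax)[:2])*1000,np.degrees(np.arctan2(*(P-ax)[1::-1])))
c2=vision.capture('scene'); e=models.cut_out('scene','cam_pin')[0]; print(e['conf'],e['extent'],[proj(c2,P),proj(c2,ax)])
E
```

```text
[-2.47862190e+01 -1.21544157e+01  9.67202419e+01 -1.63653276e-03
  9.54294102e+01  4.38438644e+01]
tool z ang -158.63023823231708
[530.50226168  13.57883268] -0.45604581761401664
[[ 0.5 -0.1]
 [ 0.1  0.4]
 [-0.6  0.3]
 [-0.6 -0.8]
 [ 0.5  0.6]]
axis [ 505.48421654 -114.22608669   28.        ]
line [ 571.95516433 -113.55882532   12.        ] 0.5751381286245298
pin [ 495.33404521 -149.56178684   52.        ] 36.7646254277186 -106.02669926438885
0.62 [335.9, 223.8, 29.1, 29.7] [array([345.25655882, 214.26038791]), array([331.08754557, 228.15721815])]
```

Call:
carry_out(
  series=[
    [2,-20,0,0,0,-0.17,0],
    [4,-45,-20,0,0,-0.34,0],
    [6,-65,-70,0,0,-0.5,0],
    [6,-65,-130,0,0,-0.653,0],
    [6,-65,-190,0,0,-0.653,0],
    [6,-65,-245,0,0,-0.653,0],
    [6,-65,-290,0,0,-0.653,0],
    [6,-65,-315,0,0,-0.653,0],
    [6,-65,-329,0,0,-0.653,0],
    [6,-65,-329,0,0,-0.653,0],
    [6,-65,-329,0,0,-0.653,0],
  ],
)

```text
time: 4.47
ee_pos: [0.457, -0.1409, 0.0436]
tcp_rot: [164.5, 89.9, -31.5]
wrist_force: [0.4, -0.4, -0.3]
finger_gap: -0.0001
```

```bash
cat >> h.py <<'E'
def plan(th0,th1,b0,b1,n,z=None,a=38):
    "rows: tool from current pose to polar pose about cam axis (deg, fixture frame)"
    p=np.load('p.npy'); s=bot.sense(); M=Ro.from_euler('xyz',s['tcp_rot'],degrees=True).as_matrix()
    y0=np.arctan2(-M[1,2],-M[0,2]); cs,sn=np.cos(p[2]),np.sin(p[2])
    ax=p[:2]+[cs*-.024+sn*.128, sn*-.024-cs*.128]
    for i in range(1,n+1):
        f=i/n; th=np.radians(th0+(th1-th0)*f)+p[2]; b=b0+(b1-b0)*f
        t=ax*1000+[a*np.cos(th)-b*-1*np.sin(th)*-1*-1, a*np.sin(th)+b*np.cos(th)] if 0 else ax*1000+np.array([a*np.cos(th)-b*np.sin(th),a*np.sin(th)+b*np.cos(th)])
        d=t-s['ee_pos'][:2]*1000; dy=(th+np.pi/2-y0+np.pi)%(2*np.pi)-np.pi
        print([*d.round(1),0 if z is None else round(z-s['ee_pos'][2]*1000,1),0,0,round(dy,3),0])
E
sed -i 's/        t=ax.*/        t=ax*1000+np.array([a*np.cos(th)-b*np.sin(th),a*np.sin(th)+b*np.cos(th)])/' h.py
python3 - <<'E'
from h import *
s,c=wrist(); print(s['time'],s['ee_pos'],s['wrist_force'],s['joints'].round(0) if hasattr(s['joints'],'round') else s['joints'])
cv2.imwrite('pics/w3.png',c['frame'][:,:,::-1])
plan(-105.5,-105.5,-40,-19,2); plan(-105.5,-30,-17.5,-17.5,11)
E
```

```text
4.475 [ 0.45699053 -0.14090866  0.0435938 ] [ 0.44409974 -0.39982522 -0.34500081] [-32.   9. 115.   0.  56.  74.]
[np.float64(9.6), np.float64(-1.7), 0, 0, 0, np.float64(0.001), 0]
[np.float64(19.7), np.float64(-4.6), 0, 0, 0, np.float64(0.001), 0]
[np.float64(25.1), np.float64(-8.0), 0, 0, 0, np.float64(0.121), 0]
[np.float64(29.5), np.float64(-10.6), 0, 0, 0, np.float64(0.24), 0]
[np.float64(34.0), np.float64(-12.6), 0, 0, 0, np.float64(0.36), 0]
[np.float64(38.8), np.float64(-14.0), 0, 0, 0, np.float64(0.48), 0]
[np.float64(43.8), np.float64(-14.9), 0, 0, 0, np.float64(0.6), 0]
[np.float64(48.8), np.float64(-15.1), 0, 0, 0, np.float64(0.719), 0]
[np.float64(53.8), np.float64(-14.8), 0, 0, 0, np.float64(0.839), 0]
[np.float64(58.7), np.float64(-13.8), 0, 0, 0, np.float64(0.959), 0]
[np.float64(63.5), np.float64(-12.3), 0, 0, 0, np.float64(1.079), 0]
[np.float64(68.0), np.float64(-10.2), 0, 0, 0, np.float64(1.199), 0]
[np.float64(72.3), np.float64(-7.6), 0, 0, 0, np.float64(1.318), 0]
```

View pics/w3.png

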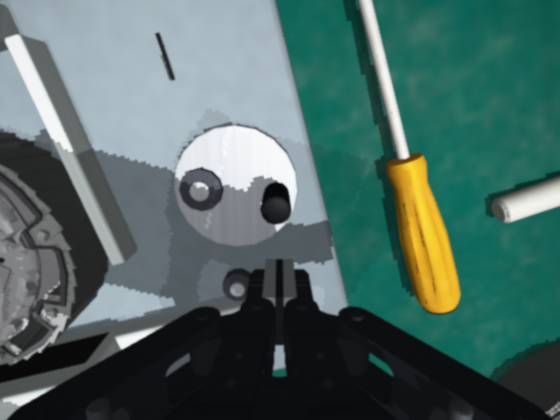

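The wrist view shows the closed fingertips at (280,265), just behind the pin at (276,205). The hub is at (201,188) and the line at (165,57). The alignment is good, so I'll push round to about -30°.

Call:
carry_out(
  series=[
    [12,-2.5,0,0,0,0,0],
    [20.5,-5.3,0,0,0,0,0],
    [25.1,-8,0,0,0,0.12,0],
    [29.5,-10.6,0,0,0,0.24,0],
    [34,-12.6,0,0,0,0.36,0],
    [38.8,-14,0,0,0,0.48,0],
    [43.8,-14.9,0,0,0,0.6,0],
    [48.8,-15.1,0,0,0,0.72,0],
    [53.8,-14.8,0,0,0,0.84,0],
    [58.7,-13.8,0,0,0,0.96,0],
    [63.5,-12.3,0,0,0,1.08,0],
    [68,-10.2,0,0,0,1.2,0],
  ],
)

```text
time: 6.02
ee_pos: [0.5251, -0.1533, 0.0427]
tcp_rot: [52.4, 89.7, -74.7]
wrist_force: [-0.4, -8.9, -3.5]
finger_gap: -0.0001
```

```bash
python3 - <<'E'
from h import *
s,c=wrist(); print(s['time'],s['ee_pos'],s['wrist_force'])
cv2.imwrite('pics/w4.png',c['frame'][:,:,::-1])
p=np.load('p.npy'); cs,sn=np.cos(p[2]),np.sin(p[2])
ax=np.array([p[0]+cs*-.024+sn*.128,p[1]+ sn*-.024-cs*.128,.028])
print('axis px',proj(c,ax),'line',proj(c,[p[0]+cs*.042+sn*.128,p[1]+sn*.042-cs*.128,.012]))
for m in models.cut_out('wrist','cam_pin')[:1]: print(m['conf'],m['extent'])
E
```

```text
6.025 [ 0.52505871 -0.15327131  0.0427451 ] [-0.35622514 -8.85062255 -3.48682779]
axis px [207.98486403 227.68804871] line [307.63661206 148.84358037]
0.72 [74.5, 244.6, 147.4, 163.9]
```

View pics/w4.png

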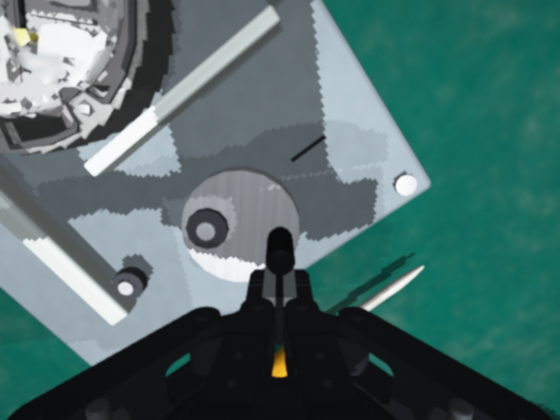

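The fingertips at (280,265) are in contact with the pin at (280,245). The hub and the line fall where the model predicts. I'll calibrate the pin angle from its silhouette, then plan the rest.

```bash
cat >> h.py <<'E'
def axis():
    p=np.load('p.npy'); cs,sn=np.cos(p[2]),np.sin(p[2])
    return np.array([p[0]+cs*-.024+sn*.128,p[1]+sn*-.024-cs*.128,.028]),p
def pinmask(c,th):
    ax,p=axis(); a=np.radians(th)+p[2]; q=ax+.038*np.array([np.cos(a),np.sin(a),0])
    t=np.linspace(0,2*np.pi,30); pts=[proj(c,[q[0]+.0065*np.cos(k),q[1]+.0065*np.sin(k),z]) for z in (.034,.064) for k in t]
    return cv2.convexHull(np.array(pts,np.float32)).reshape(-1,2)
E
python3 - <<'E'
from h import *
s,c=wrist(); g=c['frame'].max(2)
print('dark rows at col 272..288:',[int(np.argmax(g[200:300,k]<35))+200 for k in range(266,296,2)])
for th in (-44,-41,-38,-35,-32): h=pinmask(c,th); print(th,h[:,1].min().round(1),h[:,0].min().round(1),h[:,0].max().round(1))
s0=s; M=s['ee_pos'][:2]; ax,p=axis(); v=(M-ax[:2])*1000; a=np.degrees(np.arctan2(v[1],v[0])-p[2]); r=np.hypot(*v); print('tool r,ang',r,a,'implied th b=17.5',a+np.degrees(np.arcsin(17.5/r)))
plan(-36,0,-17.5,-17.5,6)
E
```

```text
dark rows at col 272..288: [200, 240, 233, 231, 229, 228, 228, 228, 228, 229, 230, 231, 234, 245, 299]
-44 229.7 264.6 295.0
-41 226.1 265.0 295.6
-38 222.4 265.1 295.9
-35 218.6 265.1 295.9
-32 214.9 264.7 295.8
tool r,ang 43.37465550368805 -62.35766327779778 implied th b=17.5 -38.56291574752696
[np.float64(4.1), np.float64(4.2), 0, 0, 0, np.float64(0.118), 0]
[np.float64(7.6), np.float64(6.9), 0, 0, 0, np.float64(0.222), 0]
[np.float64(10.8), np.float64(9.9), 0, 0, 0, np.float64(0.327), 0]
[np.float64(13.6), np.float64(13.2), 0, 0, 0, np.float64(0.432), 0]
[np.float64(16.0), np.float64(16.9), 0, 0, 0, np.float64(0.537), 0]
[np.float64(18.1), np.float64(20.7), 0, 0, 0, np.float64(0.641), 0]
```

Call:
carry_out(
  series=[
    [4.1,4.2,0,0,0,0.12,0],
    [7.6,6.9,0,0,0,0.22,0],
    [10.8,9.9,0,0,0,0.33,0],
    [13.6,13.2,0,0,0,0.43,0],
    [16,16.9,0,0,0,0.54,0],
    [17.8,20.2,0,0,0,0.64,0],
    [17.8,20.2,0,0,0,0.64,0],
    [17.8,5,0,0,0,0.64,0],
    [17.8,-10,20,0,0,0.64,0],
    [5,-25,60,0,0,0.64,0],
    [-10,-35,100,0,0,0.64,0],
    [-10,-35,100,0,0,0.64,0],
  ],
)

```text
time: 7.68
ee_pos: [0.5157, -0.1882, 0.1462]
tcp_rot: [56.7, 89.6, -34.0]
wrist_force: [0.8, 0.0, -0.7]
finger_gap: 0.0002
```

```bash
python3 - <<'E'
from h import *
s,c=wrist(); print(s['time'],s['ee_pos'],s['wrist_force'])
ax,p=axis(); S=3
u=proj(c,ax); print('axis px',u)
x0,y0=int(max(0,min(u[0]-80,560-250))),int(max(0,min(u[1]-90,420-200))); print(x0,y0)
im=cv2.resize(c['frame'][y0:y0+200,x0:x0+250,::-1],None,fx=S,fy=S,interpolation=cv2.INTER_CUBIC)
for th,col in ((0,(0,0,255)),(-8,(0,255,0))):
    cv2.polylines(im,[((pinmask(c,th)-[x0,y0]+.5)*S).round().astype(np.int32)],True,col,1)
def dot(X,col): cv2.circle(im,tuple(int(v) for v in ((proj(c,X)-[x0,y0]+.5)*S).round()),3,col,-1)
dot(ax,(0,0,255))
cs,sn=np.cos(p[2]),np.sin(p[2])
for d in (.05,.066,.08): dot([ax[0]+cs*d,ax[1]+sn*d,.012],(255,0,255))
cv2.imwrite('pics/w5.png',im); np.savez('w5',f=c['frame'],mtx=c['mtx'],R=c['R'],t=c['t'])
E
```

```text
7.675 [ 0.51571814 -0.1882237   0.14620621] [ 0.79941188  0.02963134 -0.65746477]
axis px [266.22739602 118.56787694]
186 28
```

View pics/w5.png

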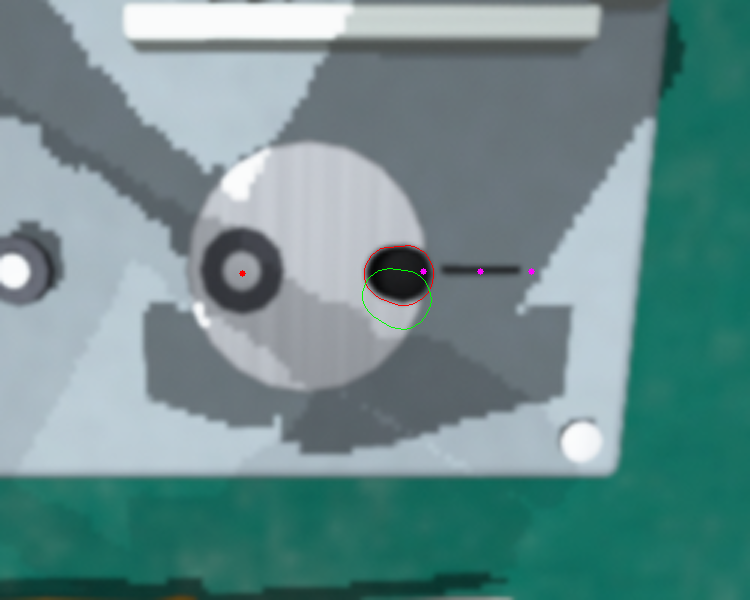

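The pin at (401,272) in the crop sits on the 0° outline and in line with the black mark. The disc outline spans about (189..427, 141..391). I'll cross-check the angle numerically against that outline and locate the jaw.

```bash
python3 - <<'E'
from h import *
c=dict(np.load('w5.npz')); ax,p=axis(); t=np.linspace(0,2*np.pi,60)
for th in (-4,0,4):
    a=np.radians(th)+p[2]; q=ax+.017*np.array([np.cos(a),np.sin(a),0])
    for z in(.028,):
        P=(np.array([proj(c,[q[0]+.032*np.cos(k),q[1]+.032*np.sin(k),z]) for k in t])-[186,28]+.5)*3
        print('disc',th,P.min(0).round(),P.max(0).round())
    h=(pinmask(c,th)-[186,28]+.5)*3; print('pin',th,h.min(0).round(),h.max(0).round())
g=c['f'][28:228,186:436].max(2)[80:110,115:148]<50; yy,xx=np.nonzero(g); print('pin dark',(xx.min()+115)*3,(xx.max()+116)*3,(yy.min()+80)*3,(yy.max()+81)*3)
E
```

```text
disc -4 [185. 146.] [428. 400.]
pin -4 [364. 257.] [432. 317.]
disc 0 [185. 141.] [429. 395.]
pin 0 [364. 245.] [433. 305.]
disc 4 [185. 136.] [429. 391.]
pin 4 [364. 233.] [433. 293.]
pin dark 369 429 249 300
```

The cam is at 0° to within about 1°. Next, behind the jaw: target TCP is about (395, 14, 43) with the same finger face pointing along +x.

Call:
carry_out(
  series=[
    [-15,25,0,0,0,-0.18,0],
    [-30,50,0,0,0,-0.36,0],
    [-45,75,0,0,0,-0.54,0],
    [-60,100,0,0,0,-0.72,0],
    [-75,125,0,0,0,-0.9,0],
    [-90,150,0,0,0,-1.08,0],
    [-105,175,0,0,0,-1.26,0],
    [-120,200,0,0,0,-1.44,0],
    [-120,202,-10,0,0,-1.569,0],
    [-120,202,-50,0,0,-1.569,0],
    [-120,202,-60,0,0,-1.569,0],
    [-120,202,-60,0,0,-1.569,0],
  ],
)

```text
time: 9.22
ee_pos: [0.3931, 0.0168, 0.0814]
tcp_rot: [-15.5, 89.8, 164.1]
wrist_force: [-0.2, -0.7, 0.6]
finger_gap: 0.0001
```

```bash
python3 - <<'E'
from h import *
s,c=wrist(); print(s['time'],s['ee_pos'],s['wrist_force'],np.round(s['joints']))
M=Ro.from_euler('xyz',s['tcp_rot'],degrees=True).as_matrix(); print('-z ang',np.degrees(np.arctan2(-M[1,2],-M[0,2])))
ax,p=axis(); cs,sn=np.cos(p[2]),np.sin(p[2])
im=cv2.resize(c['frame'][:,:,::-1],(800,600))
for x in (-110,-96): 
    q=np.array([proj(c,[p[0]+(cs*x-sn*y)/1e3,p[1]+(sn*x+cs*y)/1e3,.061]) for y in (-48,48)])*800/560
    cv2.line(im,*[tuple(int(v) for v in k) for k in q],(0,0,255),1)
cv2.imwrite('pics/w6.png',im)
E
```

```text
9.225 [0.39306134 0.01677355 0.08143976] [-0.20180524 -0.68016857  0.59019549] [-15.  -8. 127.   0.  61.  75.]
-z ang -0.4584283628270862
```

View pics/w6.png

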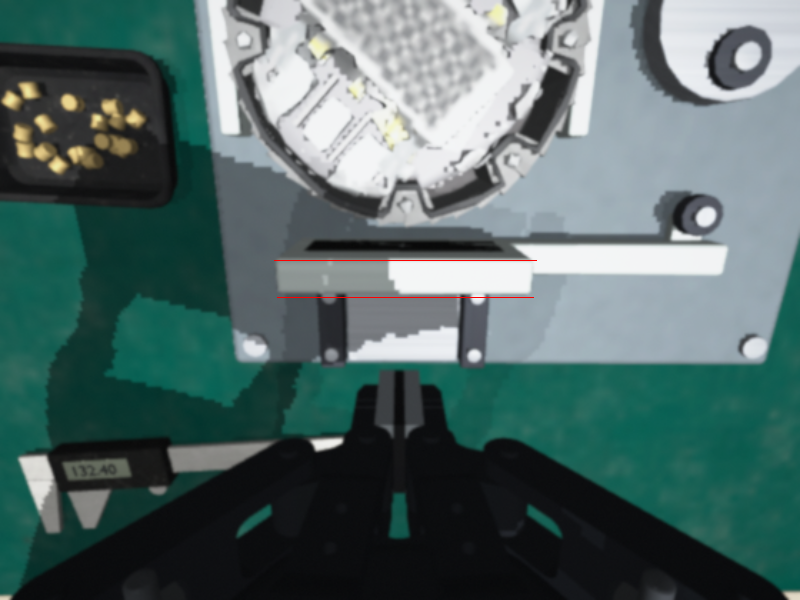

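The jaw outline at rows 260-297 matches the model, with the slide near 1 mm. The fingertips at (398,375) are centred behind it and the roller is at (705,215). I'll descend and push.

Call:
carry_out(
  series=[
    [0,-1,-20,0,0,0,0],
    [0,-2,-38,0,0,0,0],
    [0,-2,-38,0,0,0,0],
    [8,-2,-38,0,0,0,0],
    [14,-2,-38,0,0,0,0],
    [19,-2,-38,0,0,0,0],
    [24,-2,-38,0,0,0,0],
    [29,-2,-38,0,0,0,0],
    [34,-2,-38,0,0,0,0],
    [38,-2,-38,0,0,0,0],
    [41,-2,-38,0,0,0,0],
    [41,-2,-38,0,0,0,0],
  ],
)

```text
time: 10.78
ee_pos: [0.4347, 0.0145, 0.044]
tcp_rot: [3.6, 89.9, -176.8]
wrist_force: [-3.4, -1.3, 1.5]
finger_gap: -0.0003
```

Call:
carry_out(
  series=[
    [1.5,0,0,0,0,0,0],
    [3,0,0,0,0,0,0],
    [4,0,0,0,0,0,0],
    [5,0,0,0,0,0,0],
    [5,0,0,0,0,0,0],
  ],
)

```text
time: 11.4
ee_pos: [0.4394, 0.0144, 0.044]
tcp_rot: [5.5, 89.9, -174.9]
wrist_force: [-3.7, -2.0, 2.2]
finger_gap: -0.0001
```

Call:
carry_out(
  series=[
    [1,0,0,0,0,0,0],
    [2,0,0,0,0,0,0],
    [3,0,0,0,0,0,0],
    [3,0,0,0,0,0,0],
  ],
)

```text
time: 11.9
ee_pos: [0.4424, 0.0144, 0.044]
tcp_rot: [9.0, 89.9, -171.4]
wrist_force: [-4.3, -2.8, 1.4]
finger_gap: -0.0
```

Call:
carry_out(
  series=[
    [1,0,0,0,0,0,0],
    [2,0,0,0,0,0,0],
    [2,0,0,0,0,0,0],
  ],
)

```text
time: 12.28
ee_pos: [0.4445, 0.0144, 0.044]
tcp_rot: [15.1, 89.9, -165.4]
wrist_force: [-3.8, -3.3, 1.9]
finger_gap: 0.0001
```

Call:
carry_out(
  series=[
    [1,0,0,0,0,0,0],
    [2,0,0,0,0,0,0],
    [2,0,0,0,0,0,0],
  ],
)

```text
time: 12.65
ee_pos: [0.4462, 0.0144, 0.044]
tcp_rot: [8.2, 89.9, -172.3]
wrist_force: [-5.6, -2.3, 3.0]
finger_gap: -0.0002
```

```bash
python3 - <<'E'
from h import *
s,c=wrist(); print(s['time'],s['ee_pos'],s['wrist_force'])
ax,p=axis(); cs,sn=np.cos(p[2]),np.sin(p[2])
im=cv2.resize(c['frame'][:,:,::-1],(800,600))
for x,z,w,col in ((-78,.061,48,(0,0,255)),(-64,.061,48,(0,0,255)),(65,.044,64,(255,0,255))): 
    q=np.array([proj(c,[p[0]+(cs*x-sn*y)/1e3,p[1]+(sn*x+cs*y)/1e3,z]) for y in (-w,w)])*800/560
    cv2.line(im,*[tuple(int(v) for v in k) for k in q],col,1)
cv2.imwrite('pics/w7.png',im)
E
```

```text
12.65 [0.44615908 0.01438549 0.04398653] [-5.58247661 -2.34126402  3.02748855]
```

View pics/w7.png

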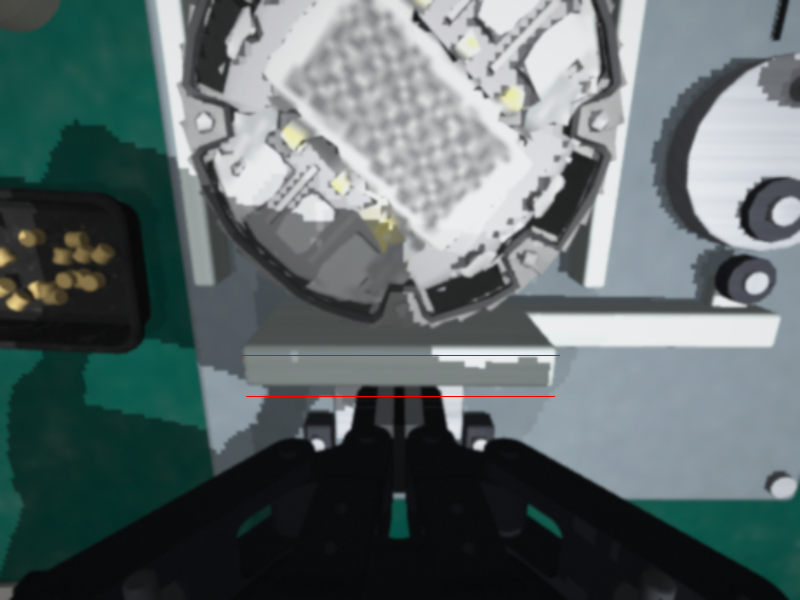

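The jaw top is now at rows 350-386, about at the predicted home line (355-397). The stud rests against the jaw, and the roller at (745,280) clears the cam rim. I'll press on until the force shows the fence.

Call:
carry_out(
  series=[
    [0.7,0,0,0,0,0,0],
    [1.5,0,0,0,0,0,0],
    [1.5,0,0,0,0,0,0],
  ],
)

```text
time: 13.08
ee_pos: [0.4464, 0.0144, 0.044]
tcp_rot: [4.0, 89.7, -176.5]
wrist_force: [-11.4, -2.6, 9.3]
finger_gap: 0.0
```

The travel has stopped and the force is rising. A slightly firmer press next, then I'll back off.

Call:
carry_out(
  series=[
    [1,0,0,0,0,0,0],
    [2,0,0,0,0,0,0],
    [2,0,0,0,0,0,0],
  ],
)

```text
time: 13.45
ee_pos: [0.4465, 0.0146, 0.0436]
tcp_rot: [-0.3, 89.4, 179.3]
wrist_force: [-17.1, -3.7, 14.5]
finger_gap: 0.0001
```

Call:
carry_out(
  series=[
    [-4,0,0,0,0,0,0],
    [-15,0,0,0,0,0,0],
    [-35,0,0,0,0,0,0],
    [-50,0,40,0,0,0,0],
    [-60,0,100,0,0,0,0],
    [-60,0,160,0,0,0,0],
    [-60,0,210,0,0,0,0],
    [-60,0,210,0,0,0,0],
    [-60,0,210,0,0,0,0],
  ],
)

```text
time: 14.58
ee_pos: [0.3901, 0.0147, 0.2536]
tcp_rot: [-96.5, 90.0, 83.0]
wrist_force: [0.1, 0.2, 0.1]
finger_gap: 0.0003
```

```bash
python3 - <<'E'
from h import *
s,c=wrist(); print(s['time'],s['ee_pos'],s['wrist_force'])
ax,p=axis(); cs,sn=np.cos(p[2]),np.sin(p[2]); S=3
u=proj(c,p[:2].tolist()+[.012]); x0,y0=int(np.clip(u[0]-90,0,310)),int(np.clip(u[1]-90,0,220))
im=cv2.resize(c['frame'][y0:y0+200,x0:x0+250,::-1],None,fx=S,fy=S,interpolation=cv2.INTER_CUBIC)
P=lambda x,y,z:tuple(int(v) for v in ((proj(c,[p[0]+(cs*x-sn*y)/1e3,p[1]+(sn*x+cs*y)/1e3,z])-[x0,y0]+.5)*S))
for x,z,w in((-78,.061,48),(-64,.061,48),(65,.044,64)): cv2.line(im,P(x,-w,z),P(x,w,z),(255,0,255),1)
cv2.polylines(im,[((pinmask(c,0)-[x0,y0]+.5)*S).round().astype(np.int32)],True,(0,0,255),1)
cv2.imwrite('pics/w8.png',im)
E
```

```text
14.575 [0.3901483  0.01470485 0.2535654 ] [0.05504742 0.21129778 0.05588995]
```

View pics/w8.png

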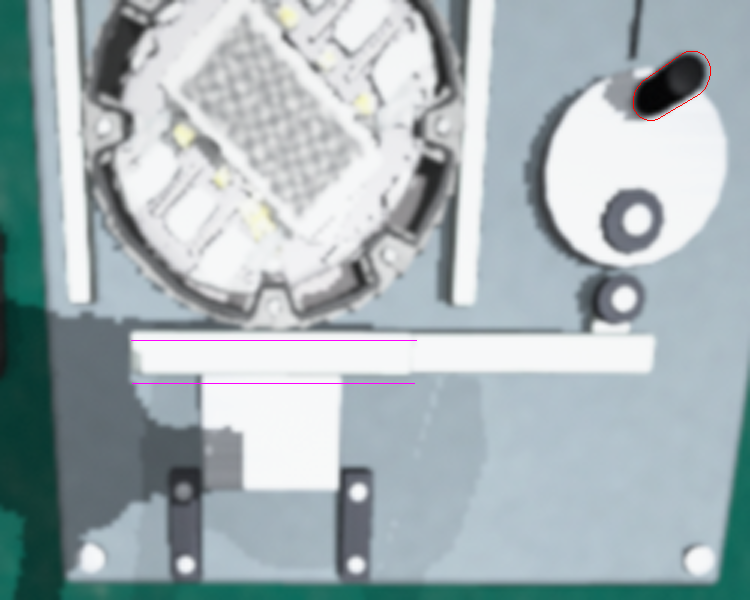

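The jaw has left a gap from the roller (618,298) to the cam rim, and the pin is still on the 0° outline. The jaw is 2-3 mm past the predicted line, and the fence is out of frame. I'll check the stud against the fence from farther forward.

Call:
carry_out(
  series=[
    [40,0,0,0,0,0,0],
    [80,0,0,0,0,0,0],
    [100,0,0,0,0,0,0],
    [100,0,0,0,0,0,0],
  ],
)

```text
time: 15.12
ee_pos: [0.49, 0.0147, 0.252]
tcp_rot: [-13.7, 89.8, 165.9]
wrist_force: [-1.0, 0.8, 0.4]
finger_gap: 0.0001
```

```bash
python3 - <<'E'
from h import *
s,c=wrist(); print(s['time'],s['ee_pos'])
ax,p=axis(); cs,sn=np.cos(p[2]),np.sin(p[2]); S=3
u=proj(c,p[:2].tolist()+[.03]); x0,y0=int(np.clip(u[0]-90,0,310)),int(np.clip(u[1]-90,0,220))
im=cv2.resize(c['frame'][y0:y0+200,x0:x0+250,::-1],None,fx=S,fy=S,interpolation=cv2.INTER_CUBIC)
P=lambda x,y,z:tuple(int(v) for v in ((proj(c,[p[0]+(cs*x-sn*y)/1e3,p[1]+(sn*x+cs*y)/1e3,z])-[x0,y0]+.5)*S))
for x,z,w in((-78,.061,48),(-64,.061,48),(65,.044,64)): cv2.line(im,P(x,-w,z),P(x,w,z),(255,0,255),1)
cv2.polylines(im,[np.array([P(64*np.cos(t),64*np.sin(t),.059) for t in np.linspace(0,6.28,50)],np.int32)],True,(0,255,0),1)
cv2.imwrite('pics/w9.png',im)
E
```

```text
15.125 [0.4900091  0.01473795 0.25195736]
```

View pics/w9.png

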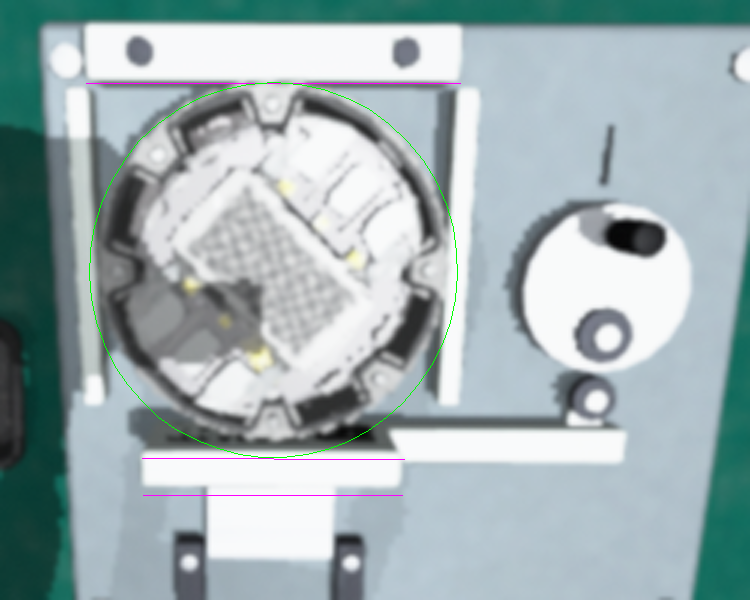

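The fence face is at row 83 and the stud's edge is against it at row 84. The jaw is seated at rows 455-487, and the pin is still on the line with the black mark. Handing in.

```bash
python3 -c "
from rig import bot
print(bot.hand_in())"
```

```text
the job is handed in; nothing more can be done
None
```

The stud is clamped against the fence with the cam at its low point. I handed the job in at about 15 s, with the hand clear at z ≈ 0.25 m.

- **Cam:** I pushed the pin round from about -106° with closed fingertips. Before the slide was touched, the pin outline and cam disc both put it at 0° to within about 1°. The later pictures still show it on the black mark.
- **Slide:** I then pushed the jaw forward until it stopped. Travel ended while the push force rose from about 4–5 N to 17 N.
- **Last picture:** The stud's edge meets the fence face, and the roller is clear of the cam rim. I saw nothing round the fixture moved, though I did not measure the bystanders again.

One check disagreed. The jaw appears 1–3 mm further forward than the nominal home line in the wrist views. I put this down to calibration and the shape of the jaw's top edge, because the stop was firm and the stud is seen at the fence.

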